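Eject a power module from its test nest and register it on a sloped inspection cradle

TASK

Press the ejector paddle of the test nest fully down so that the power module is pushed up out of its tight recess, then take the module out and lay it gently, board side up, on the two narrow sloping rails of the inspection cradle. Leave it lying flat on both rails, its long lower side fully home against the two toes and its connector end fully home against the side stop. Do not force the module against the cradle and leave the mouse, the meter and the screwdriver where they are.

Things in the scene. Friction and masses are not known exactly. Their poses are not given: they have to be found in the camera images.
- module: Loose power module, about 0.25 kg: plain aluminium tray 62 (x) x 130 (y) x 20 (z) mm, its top face a green board. Origin: centre of its underside; z out of the board. On the board: steel shield can 36 x 52 x 6 mm near the middle, white connector 44 x 14 x 10 mm at the +y end. It starts in the nest, top flush with the rim; once raised it can be gripped across its 62 mm width.
- nest: Fixed grey test nest. Origin: centre of its 150 x 190 mm base, on the table. Recess centred on it, 65 (x) x 133 (y) mm, floor 44 mm and rim 64 mm above the table; block round it 98 x 163 mm outside. A flat lifter plate (30 x 70 mm) pokes the module up through an access hole in the recess floor. The ejector paddle sticks out on the -x side.
- ejector (a joint): Paddle angle in rad: 0 = up, module fully down; 0.30 = fully down at its hard stop, module raised 17 mm (57 mm per rad), so that 17 of its 20 mm stand above the rim. The pad moves down some 22 mm in all. Stiff friction hinge: about 5 to 8 N on the pad moves it; it stays where it is left.
- ejector_pad (a point): Centre of the top face of the black rubber pad (30 x 40 mm) at the paddle's free end, where it is pressed. The hinge runs along the nest's y, 66 mm from the nest's centre on its -x side, 50 mm above the table; the pad lies about 73 mm farther out (-x). The unpressed paddle rises outward by 0.20 rad.
- cradle: Fixed sloping cradle, plain aluminium, 30 degrees, low side towards the robot. Frame: x up the slope, y level along the toes, z square to the slope; origin in the plane of the rails' tops, at the toes' inner faces, midway between rails, 47 mm above the table. Two rails 12 mm wide at y = -35 and +35 mm run to x = 115 mm; at each low end a toe 12 mm wide, 9 mm high, nothing between them.
- side_stop (a point): Middle of the side stop's face, on the cradle: cradle x = 45, y = 65, z = 5 mm, axes as the cradle's. A block; the face looks to the cradle's -y, spans x = 33 to 57 mm and stands 10 mm above the rails. The module when home has its origin at cradle x = 31, y = 0, z = 0 mm, axes parallel.
- mouse: Bystander: black computer mouse, 100 x 58 x 32 mm, loose. Origin: centre of underside.
- meter: Bystander: grey hand-held multimeter lying on its back, 150 x 75 x 45 mm, loose. Origin: centre of underside.
- screwdriver: Bystander: screwdriver about 180 mm long, lying loose on the table along its x. Origin: its middle, underside.
- connector (a point): Centre of the module's connector end face: 65 mm along +y from its origin, 10 mm above the underside.
Not all that is in view belongs to the job. What is shaped like the part that bears cradle but blue, red or yellow is not meant.

How it is judged (in metres and radians):
On the way:
1. the ejector paddle is pressed down and the module raised in its recess (value of joint ejector above 0.25 rad and z of module in the frame of nest above 0.056 m and horizontal distance between module and nest below 0.01 m), for 0.1 s.
At the end, for the whole second after the job is handed in: The module lies at rest, board up, flat on both rails (within 2.5 mm and 0.04 rad), its lower long side within 2.5 mm of the toes, parallel to them within 0.04 rad, and its connector end within 3 mm of the side stop (x of module in the frame of cradle between 0.028 and 0.0335 m and y of module in the frame of cradle between -0.003 and 0.003 m and z of module in the frame of cradle between -0.002 and 0.0025 m and y of connector in the frame of cradle above 0.06 m and angle between the z axis of module and the z axis of cradle, either way round below 0.04 rad and angle between the y axis of module and the y axis of cradle, either way round below 0.04 rad and linear speed of module below 0.01 m/s and angular speed of module below 0.1 rad/s and contact force between module and cradle above 0.3 N); the robot touches nothing.
It fails at once if the module is forced against the cradle, or dropped on it (over 40 N) (contact force between module and cradle above 40 N).
It fails at once if a bystander (mouse, meter or screwdriver) is moved by more than 25 mm (distance of any of mouse, meter, screwdriver from where it was at the start of the episode above 0.025 m).
It also fails if it takes over 72 s, if anything falls off the work surface, if the arm or the gripper's body presses on something with over 40 N, if the wrist force passes 120 N, or if a joint passes its speed limit or range.

ROBOT

A 6-joint arm with a two-finger parallel gripper is mounted at the origin on the work surface. World frame = base frame: x ahead of the robot, y to its left, z up, the work surface at z = 0. Lengths are in mm, angles in rad, forces in N, time in s.
With the tool pointing down it reaches from about 325 to 775 mm from the base axis. Payload 5.5 kg.
Tool frame: the origin (TCP) lies on the centre line of the jaws, within the pads' length; the fingertips stand 17 mm ahead of it and the grasp point (between the pads) lies 2 mm behind it; z points along the fingers, y is the line along which they close (so a half turn about z gives the same grasp; the last joint's range is limited). The gripper opens to 85 mm and grips with 20 to 120 N. Pads are 22 mm wide; open, the fingers measure 114 mm over their backs; the gripper's body (76 mm by 85 mm) begins 54 mm behind the grasp point. The pads swing forward as they close: fully open they stand 13 mm farther back than shut.
Start: joints at [-1.34, 0.091, 1.231, -0, 1.82, -0.057], TCP at [170.305, -575.337, 248.275] pointing down, gripper open.
Joint ranges: [-2.87, 2.87], [-0.86, 2.18], [0.17, 2.46], [-1.51, 4.65], [0.06, 2.69], [-2.65, 2.65]. Speed limits (rad/s): [2.57, 2.57, 3.01, 3.14, 3.14, 3.14].

INTERFACE

Orientations are given as [roll, pitch, yaw] about the fixed x, y, z axes, in that order (R = Rz(yaw) Ry(pitch) Rx(roll)).
In Python, from plant import get_state, snapshot, workorder gives the robot as it stands.
- The arm moves only by the tool play_rows, never from a script. Its argument "series" is a list of rows, each a list of 3 entries, a list of its own where there are three numbers: the shift along the world's x, y, z in cm, then the turn, a rotation vector about the world's x, y, z in degrees, then the opening, from 0 (shut) to 1 (fully open). In form: [[[dx, dy, dz], [ax, ay, az], fingers], ...]. A call has 1 to 12 rows; each row is the pose to reach, as a shift and turn from the pose commanded when the call began; what a row does not reach only later rows make up. A row lasts 1/12 s, in which the tool goes at most 41.7 mm and 7.16 degrees, less where a joint would pass 70% of its speed; a pose out of reach is approached as far as the arm can. A call with a gripper value outside its range is refused whole. The fingers move at their own pace and stop on an object; "newtons" is the grip in N (left out, the last holds). Time passes only in rows, so rows that repeat a pose let the fingers close. It gives the time, the measured TCP pose, the force, the opening and the grip force at its end, in the units of the state.
- get_state(): the state, without advancing time (a new reading comes with each control period).
- snapshot(name): name is "scene" or "top"; returns a dict with "color" (480x640x3 uint8, red, green, blue), "intrinsics" (3x3 intrinsics, pixels), "distortion" ([k1, k2, p1, p2, k3] as OpenCV has them; the pictures are not rectified), "R" (3x3) and "t" (3): a world point X has camera coordinates R X + t. Camera axes: x right, y down, z forward; pixel columns grow to the right and rows downward; lengths in mm; the calibration is good to about 2 mm. A picture is of the moment at which its call begins. There is no depth.
- workorder.hand_in(): hands the job in; it is judged then, once.
The state is a dict: "clock": time; "joint_positions": joint angles; "joint_velocities": joint speeds; "joint_efforts": joint torques, N m; "eef_pos": TCP position; "ee_rot": TCP orientation; "wrist_force": force on the tool from outside, world axes, zero at the start; "moment": the same for the moment, N m; "gripper_width": finger opening in mm; "grasp_force": force on a finger pad.
Only numpy, scipy, OpenCV 4.12 (cv2) and the standard library are available. Lean on these libraries where they do the work, as an engineer would, in place of code of your own. Each camera call takes 0.05 s, during which the arm holds its last target. There are 200 camera calls.

## Working session

There is one attempt and no reset: what is moved stays moved. The work goes in short steps, Python scripts to look and compute and a tool call to move; the robot and the scene stay as the last step left them, time stands still between calls to the robot, and variables do not carry over. Pictures are saved under pics/ and viewed, at most 10 in all, crops included, and the job is handed in when it is done.

Besides the shell and the picture viewer there is one more tool, called after "Emit:" in YAML: its name, and indented under it one key for each argument. play_rows: Moves the arm, as the interface text tells. Its arguments: {"type":"object","properties":{"series":{"type":"array"},"newtons":{"type":"number"}},"required":["series"]}

```bash
mkdir -p pics
cat > h.py <<'E'
import numpy as np, cv2
from plant import get_state, snapshot, workorder
def snap(n,f=None):
    s=snapshot(n)
    if f: cv2.imwrite('pics/'+f,s['color'][:,:,::-1])
    np.save('pics/'+n+'.npy',s,allow_pickle=True)
    return s
def load(n): return np.load('pics/'+n+'.npy',allow_pickle=True).item()
def ray(s,uv):
    K=np.array(s['intrinsics'],float);D=np.array(s['distortion'],float)
    p=cv2.undistortPoints(np.array(uv,float).reshape(-1,1,2),K,D).reshape(-1,2)
    R=np.array(s['R']);t=np.array(s['t'])
    d=np.c_[p,np.ones(len(p))]@R
    return -R.T@t,d
def onz(s,uv,z):
    c,d=ray(s,uv); z=np.broadcast_to(np.asarray(z,float),(len(d),))
    return c+d*((z-c[2])/d[:,2])[:,None]
def proj(s,X):
    R=np.array(s['R'],float);t=np.array(s['t'],float)
    return cv2.projectPoints(np.array(X,float).reshape(-1,1,3),cv2.Rodrigues(R)[0],t,np.array(s['intrinsics'],float),np.array(s['distortion'],float))[0].reshape(-1,2)
E
python3 - <<'E'
from h import *
for n in ('top','scene'):
    s=snap(n,n+'0.png'); c,d=ray(s,[[320,240]]); print(n,c,d,s['intrinsics'][0][0])
print(get_state())
E
```

```text
top [ 311.50714487  103.10857663 1183.24477499] [[ 0.19539394 -0.02452632 -0.980638  ]] 467.50147705240954
scene [1149.32805854   -5.57254646  890.98517826] [[-0.60269768  0.0998535  -0.79170565]] 503.46106085859066
{'clock': 0.1, 'joint_positions': array([-1.33970555e+00,  9.18331644e-02,  1.23180740e+00,  7.80434511e-06,
        1.81979838e+00, -5.66813723e-02]), 'joint_velocities': array([ 0.00102145, -0.00038671, -0.00236726, -0.00013339, -0.00095189,
       -0.00132635]), 'joint_efforts': array([ 3.25225352e-03, -4.60218072e+01, -4.19216180e+01,  6.31825992e-05,
        1.07169434e-02,  6.76148098e-07]), 'eef_pos': array([ 170.24876283, -575.10015184,  247.21053592]), 'ee_rot': array([-3.13974975e+00, -1.12149364e-04,  2.87773960e-01]), 'wrist_force': array([0.45213373, 0.38348958, 0.72910061]), 'moment': array([ 0.04551257, -0.009575  ,  0.04874345]), 'grasp_force': 0.0, 'gripper_width': 85.26139682199232}
```

View pics/top0.png

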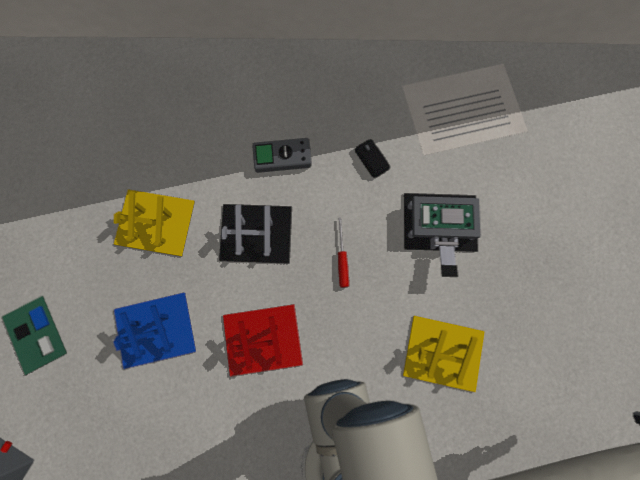

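View pics/scene0.png

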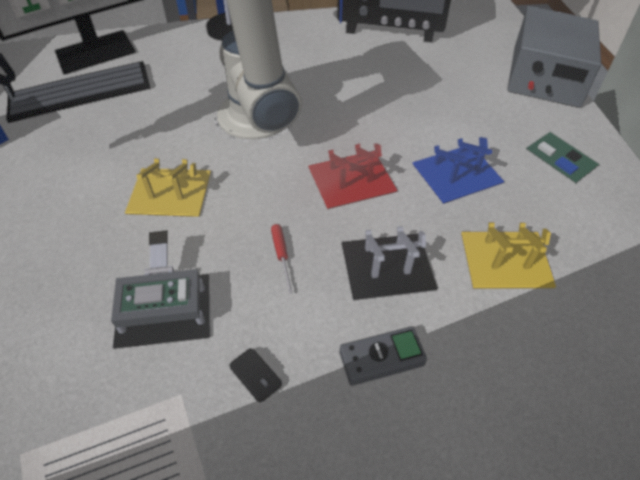

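The top view shows the nest at about (440,222) with its pad at (449,270). The connector is on the left, towards +y. The grey cradle is on the black plate at (255,233), with its side stop at (224,233). I'll enlarge both in both views.

Run:
```python
from h import *
def crop(n,x,y):
    c=load(n)['color'][y:y+100,x:x+133,::-1]
    return cv2.resize(c,(399,300),interpolation=cv2.INTER_CUBIC)
m=np.vstack([np.hstack([crop('top',385,185),crop('top',195,185)]),np.hstack([crop('scene',95,225),crop('scene',325,215)])])
cv2.imwrite('pics/crops.png',m)
```

```text
(no output)
```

View pics/crops.png

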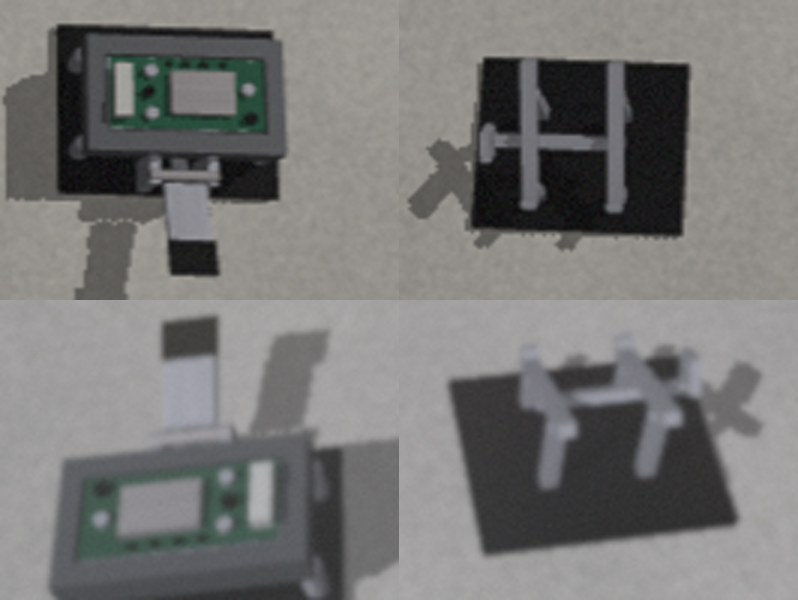

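Run:
```python
from h import *
def tri(a,b):
    (c1,d1),(c2,d2)=a,b
    A=np.c_[d1[0],-d2[0]];k=np.linalg.lstsq(A,c2-c1,rcond=None)[0]
    p,q=c1+k[0]*d1[0],c2+k[1]*d2[0]; return (p+q)/2,np.linalg.norm(p-q)
T,S=load('top'),load('scene')
# module board: green mask hull
for n,s,(x,y,w,h) in(('top',T,(400,190,85,55)),('scene',S,(105,262,100,65))):
    c=s['color'].astype(int)[y:y+h,x:x+w]
    g=((c[...,1]-c[...,0]>12)&(c[...,1]-c[...,2]>3)).astype(np.uint8)
    pts=cv2.findNonZero(g).reshape(-1,2)+[x,y]
    P=onz(s,pts,64)[:,:2].astype(np.float32)
    r=cv2.minAreaRect(P); print(n,'board',r, len(pts))
# nest rim top corners (crop px)
ct=lambda u:(np.array(u,float)/3-1/3+[385,185]); cc=lambda u:((np.array(u,float)-[399,0])/3-1/3+[195,185])
st=lambda u:((np.array(u,float)-[0,300])/3-1/3+[95,225]); sc=lambda u:((np.array(u,float)-[399,300])/3-1/3+[325,215])
print('rim top',onz(T,ct([[87,33],[284,40],[280,158],[84,154]]),64).round(1))
print('pad top',onz(T,ct([[168,240],[218,242],[170,275],[219,275]]),64.5).mean(0))
print('pad scene',onz(S,st([[163,318],[217,317],[162,360],[216,355]]),64.5).mean(0))
print('rail hi',onz(T,cc([[528,61],[615,64]]),104.5).round(1))
# scene rail high ends (lower in image) 
print('rail hi scene',onz(S,sc([[548,488],[647,478]]),104.5).round(1))
print('toes scene/top', onz(T,cc([[530,207],[616,211]]),54.8).round(1))
print('base',onz(T,cc([[484,58],[689,65],[682,236],[473,228]]),3).round(1))
print('stop', onz(T,cc([[481,141],[494,141]]),47+22+8.7).round(1))
for a,b in (([528,61],[647,478]),([615,64],[548,488])): print(tri(ray(T,[cc(a)]),ray(S,[sc(b)])))
```

```text
top board ((599.3960571289062, -238.73089599609375), (128.97512817382812, 60.86260986328125), 88.7603530883789) 679
scene board ((599.171875, -238.88735961914062), (127.21512603759766, 59.84059524536133), 88.672119140625) 742
rim top [[ 650.1 -157.8   64. ]
 [ 646.2 -322.1   64. ]
 [ 545.9 -312.7   64. ]
 [ 547.2 -151.9   64. ]]
pad top [ 462.65186353 -237.77228481   64.5       ]
pad scene [ 457.90715227 -236.83412519   64.5       ]
rail hi [[609.3 273.3 104.5]
 [607.7 204.  104.5]]
rail hi scene [[653.8 179.6 104.5]
 [656.6 242.7 104.5]]
toes scene/top [[499.9 274.4  54.8]
 [497.4 204.2  54.8]]
base [[639.5 327.7   3. ]
 [635.4 149.1   3. ]
 [485.1 152.2   3. ]
 [489.8 330.    3. ]]
stop [[549.5 312.6  77.7]
 [549.6 302.1  77.7]]
(array([622.24102441, 271.3455412 ,  48.83061965]), np.float64(21.479451941890304))
(array([620.73939556, 200.68145046,  51.0244022 ]), np.float64(16.737625724978198))
```

Run:
```python
from h import *
T,S=load('top'),load('scene')
cc=lambda u:((np.array(u,float)-[399,0])/3-1/3+[195,185]); sc=lambda u:((np.array(u,float)-[399,300])/3-1/3+[325,215])
print(onz(S,sc([[566,430],[669,416]]),104.5).round(1))
print(proj(S,[[609.3,273.3,104.5],[607.7,204,104.5],[499.9,274.4,54.8]]),)
# predicted features from a pose estimate, in crop px
yaw=np.deg2rad(-1.3);o=np.array([508,239,47.])
X=np.array([np.cos(yaw)*.866,np.sin(yaw)*.866,.5]);Y=np.array([-np.sin(yaw),np.cos(yaw),0]);Z=np.cross(X,Y)
pts=[o+a*X+b*Y+c*Z for a,b,c in [(115,41,0),(115,29,0),(115,-29,0),(115,-41,0),(0,35,9),(0,-35,9),(57,65,10),(33,65,10)]]
print(((proj(T,pts)-[195,185]+1/3)*3+[399,0]).round(0).tolist());print(((proj(S,pts)-[325,215]+1/3)*3+[399,300]).round(0).tolist())
t=T['color'][185:270,195:285].astype(int).sum(2)
for r in (12,20,30,40,60): print(r+185,t[r,20:85])
for c in (41,42,43,44,45,71,72,73,74,28,29): print(c+195,t[14:80,c] if c<40 or c in(43,72) else '')
```

```text
[[612.3 201.1 104.5]
 [612.3 269.6 104.5]]
[[416.07652079 251.86924847]
 [381.25135054 255.87371373]
 [399.05539053 225.0404143 ]]
[[522.0, 62.0], [537.0, 62.0], [610.0, 65.0], [625.0, 65.0], [531.0, 202.0], [616.0, 205.0], [492.0, 134.0], [493.0, 162.0]]
[[679.0, 410.0], [662.0, 412.0], [574.0, 422.0], [556.0, 424.0], [623.0, 336.0], [527.0, 346.0], [688.0, 359.0], [678.0, 346.0]]
197 [431 433 444 454 442 425 427 430 426 424 421 422 428 432 428 432 431 439
 437 440 439 439 448 440 434 434 436 433 427 443 441 431 436 442 435 434
 430 434 434 428 427 422 428 421 416 411 416 418 407 411 416 410 423 427
 441 443 426 416 420 415 429 428 424 424 425]
205 [416 418 420 420 426 436 429 402 151  47  64  68  56  72  60  66  79  81
  84  91 192 318 336 329 329 302 162 101 108 140 142 137 133 133 128 141
 171 178 167 172 174 181 184 211 205 206 204 199 200 210 271 323 324 321
 314 271 296 350 343 334 336 348 345 331 361]
215 [429 427 433 440 440 418 274 117  57  85  39  45  83  53  65  60  80  70
  67  98 214 348 352 350 346 348 321 149  61  78  69  68  79  74  62  53
  70  71  67  69  62  67  6
[... 1056 characters left out ...]
3 357 347 353 352 347
 354 355 349 347 351 344 349 348 347 348 342 345 339 344 338 340 332 338
 351 353 289 114  67  81  70  71  73 131 270 342]
268 
269 
223 [444 436 439 442 431 232 151 104 105  84  88  93  88  73  77  85  57  58
  67  61  65  72  59  77  69  71  66 159 278 328 344 352 353 362 354 351
 353 352 355 353 184  65  85  55  66  52  40  32  47  49  33  54  46  52
  75  50  39  51  51  49  58  99 223 279 275 276]
224 [436 442 431 437 422 176  47  56  55  64  44  50  76  56  71  76  85  71
  76  60  64  55  54  73  65  65  97 270 337 337 337 344 342 347 345 343
 347 344 345 353 174  74  67  83  56  59  57  64  47  50  61  58  38  53
  47  46  70  69  53  55  37  91 236 284 277 278]
```

Run:
```python
from h import *
a=load('top')['color'][198:262,218:278,::-1]; b=load('scene')['color'][225:285,355:430,::-1]
f=lambda c:cv2.resize(cv2.convertScaleAbs(c,alpha=1.3),(400,600*400//400 if 0 else int(c.shape[0]*400/c.shape[1])),interpolation=cv2.INTER_CUBIC)
A,B=f(a),f(b);h=max(len(A),len(B));pad=lambda i:np.vstack([i,np.zeros((h-len(i),400,3),np.uint8)])
cv2.imwrite('pics/cr.png',np.hstack([pad(A),pad(B)]));print(A.shape,B.shape)
```

```text
(426, 400, 3) (320, 400, 3)
```

View pics/cr.png

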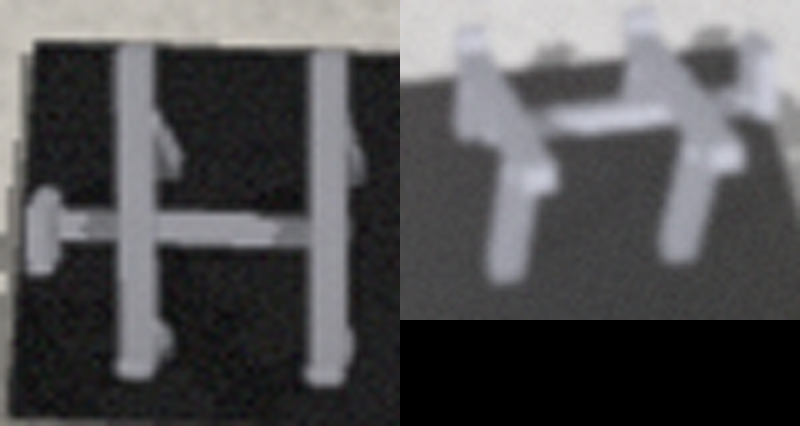

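Run:
```python
from h import *
T=load('top'); g=T['color'].astype(float).sum(2)
yaw=np.deg2rad(-1.2); n=np.array([-.5*np.cos(yaw),-.5*np.sin(yaw),.866])
# plane through high end (608.5,238.65,104.5)
p0=np.array([608.5,238.65,104.5]); c=None
for lo,off in ((233,41),(261,-29)):
    P=[]
    for r in list(range(208,229))+list(range(236,247)):
        k=np.arange(lo,lo+7); v=g[r,k]; j=np.argmax(v>210); u=k[j-1]+(210-v[j-1])/(v[j]-v[j-1])
        c,d=ray(T,[[u,r]]); P.append(c+d[0]*((p0-c)@n/(d[0]@n)))
    P=np.array(P); f=np.polyfit(P[:,0],P[:,1],1); print('yaw',np.degrees(np.arctan(f[0])),'y at x=509:',np.polyval(f,509)-off,np.std(P[:,1]-np.polyval(f,P[:,0])), 'at 558',np.polyval(f,558)-off)
# stop face right edge, z top
for r in range(228,238):
    k=np.arange(222,232);v=g[r,k];j=np.argmax(v[3:]<210)+3; print(r,k[j-1]+(v[j-1]-210)/(v[j-1]-v[j]),onz(T,[[k[j-1]+(v[j-1]-210)/(v[j-1]-v[j]),r]],47+22.5+8.7)[0].round(1))
```

```text
yaw -1.356869142605572 y at x=509: 241.8377851667883 0.18882605732799584 at 558 240.6771583187067
yaw -1.235144061279844 y at x=509: 241.61415221279503 0.07336164859921201 at 558 240.55767935387922
228 226.57664233576642 [558.6 301.9  78.2]
229 227.76190476190476 [556.1 298.9  78.2]
230 228.1875 [553.7 297.7  78.2]
231 228.25806451612902 [551.2 297.5  78.2]
232 227.34146341463415 [548.7 299.6  78.2]
233 227.55263157894737 [546.2 298.9  78.2]
234 226.60550458715596 [543.7 301.1  78.2]
235 226.48299319727892 [541.3 301.3  78.2]
236 226.45925925925926 [538.8 301.2  78.2]
237 225.8403361344538 [536.3 302.6  78.2]
```

Measured:
- Module centre (599.3, -238.8), yaw -1.3°.
- Pad about (460, -236.5), z about 64.
- Cradle origin (509, 241.7, 47), yaw -1.3°. The rail ends agree in both views.

Next I'll move above the pad with the fingers shut.

Emit:
play_rows:
  series:
    - [[29,33.9,-10],[0,0,72.2],0]
    - [[29,33.9,-10],[0,0,72.2],0]
    - [[29,33.9,-10],[0,0,72.2],0]
    - [[29,33.9,-10],[0,0,72.2],0]
    - [[29,33.9,-10],[0,0,72.2],0]
    - [[29,33.9,-10],[0,0,72.2],0]
    - [[29,33.9,-10],[0,0,72.2],0]
    - [[29,33.9,-10],[0,0,72.2],0]
    - [[29,33.9,-10],[0,0,72.2],0]
    - [[29,33.9,-10],[0,0,72.2],0]
    - [[29,33.9,-10],[0,0,72.2],0]
    - [[29,33.9,-10],[0,0,72.2],0]
  newtons: 40

```text
clock: 1.1
eef_pos: [462.8, -230.4, 145.5]
ee_rot: [-3.14, -0.005, 1.555]
wrist_force: [-0.1, 0.2, 0.5]
gripper_width: -0.3
grasp_force: 0.0
```

Emit:
play_rows:
  series:
    - [[0,0,0],[0,0,0],0]
    - [[0,0,0],[0,0,0],0]
    - [[0,0,0],[0,0,0],0]
    - [[0,0,0],[0,0,0],0]

```text
clock: 1.43
eef_pos: [459.7, -237.7, 148.7]
ee_rot: [3.141, 0.001, 1.546]
wrist_force: [-0.1, 0.0, 0.5]
gripper_width: 0.3
grasp_force: 0.0
```

Emit:
play_rows:
  series:
    - [[0,0,-3],[0,0,0],0]
    - [[0,0,-5],[0,0,0],0]
    - [[0,0,-5.6],[0,0,0],0]
    - [[0,0,-6],[0,0,0],0]
    - [[0,0,-6.4],[0,0,0],0]
    - [[0,0,-6.8],[0,0,0],0]
    - [[0,0,-7.1],[0,0,0],0]
    - [[0,0,-7.4],[0,0,0],0]
    - [[0,0,-7.7],[0,0,0],0]
    - [[0,0,-7.9],[0,0,0],0]
    - [[0,0,-8],[0,0,0],0]
    - [[0,0,-8],[0,0,0],0]

```text
clock: 2.43
eef_pos: [459.8, -237.7, 70.9]
ee_rot: [3.141, 0.002, 1.546]
wrist_force: [-5.5, -0.1, 7.3]
gripper_width: -0.2
grasp_force: 3.2
```

Emit:
play_rows:
  series:
    - [[0,0,-0.2],[0,0,0],0]
    - [[0,0,-0.4],[0,0,0],0]
    - [[0,0,-0.6],[0,0,0],0]
    - [[0,0,-0.7],[0,0,0],0]
    - [[0,0,-0.8],[0,0,0],0]
    - [[0,0,-0.85],[0,0,0],0]
    - [[0,0,-0.85],[0,0,0],0]

```text
clock: 3.02
eef_pos: [460.1, -237.9, 66.5]
ee_rot: [3.14, 0.003, 1.546]
wrist_force: [-15.5, 5.7, 27.1]
gripper_width: -0.1
grasp_force: 14.1
```

Run:
```python
from h import *
a=snap('scene')['color'][225:325,95:228,::-1]; b=snap('top')['color'][185:285,385:518,::-1]
f=lambda c:cv2.resize(c,(399,300),interpolation=cv2.INTER_CUBIC)
cv2.imwrite('pics/press.png',np.hstack([f(b),f(a)]))
s=get_state();print(s['eef_pos'],s['wrist_force'])
for n,(x,y,w,h) in(('top',(400,180,85,65)),('scene',(105,255,100,72))):
    s=load(n);c=s['color'].astype(int)[y:y+h,x:x+w]
    g=((c[...,1]-c[...,0]>12)&(c[...,1]-c[...,2]>3)).astype(np.uint8)
    pts=cv2.findNonZero(g).reshape(-1,2)+[x,y]
    for z in (64,70,76,81):print(n,z,cv2.minAreaRect(onz(s,pts,z)[:,:2].astype(np.float32)))
```

```text
[ 460.05574595 -237.89433543   66.47349747] [-15.37932466   5.44744805  26.87296024]
top 64 ((604.1781005859375, -243.67974853515625), (61.29896926879883, 131.36373901367188), 0.7161979079246521)
top 70 ((602.6093139648438, -241.8207550048828), (60.97037124633789, 130.6594696044922), 0.7161111235618591)
top 76 ((601.040283203125, -239.96173095703125), (60.64178466796875, 129.95513916015625), 0.715959906578064)
top 81 ((599.73291015625, -238.41253662109375), (60.36792755126953, 129.36837768554688), 0.7160822153091431)
scene 64 ((587.083984375, -243.94566345214844), (129.7813720703125, 61.4315071105957), 88.68054962158203)
scene 70 ((591.1631469726562, -242.21620178222656), (128.8397674560547, 60.98580551147461), 88.68058013916016)
scene 76 ((595.242431640625, -240.48672485351562), (127.89820861816406, 60.54014205932617), 88.6805419921875)
scene 81 ((598.6417236328125, -239.04556274414062), (127.11347198486328, 60.16873550415039), 88.68058013916016)
```

View pics/press.png

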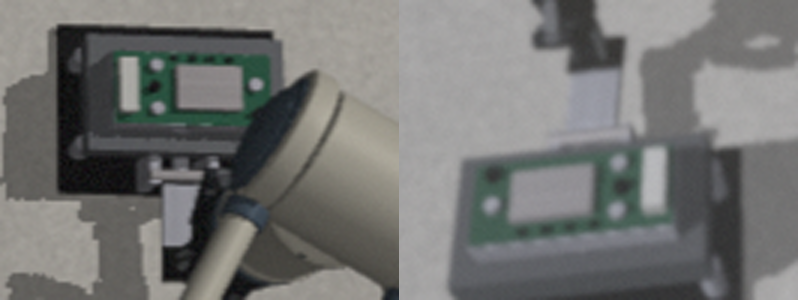

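The picture shows the module standing out of the recess. The board's top at z = 81 agrees in both views, so it is fully raised. Now lift off, open the fingers and move above the module.

Emit:
play_rows:
  series:
    - [[0,0,1],[0,0,0],0]
    - [[0,0,4],[0,0,0],0]
    - [[0,0,8],[0,0,0],0.5]
    - [[4,0,10],[0,0,0],1]
    - [[8,-0.1,10],[0,0,0],1]
    - [[12,-0.2,10],[0,0,0],1]
    - [[14,-0.2,10],[0,0,0],1]
    - [[14,-0.2,10],[0,0,0],1]
    - [[14,-0.2,10],[0,0,0],1]
    - [[14,-0.2,10],[0,0,0],1]
    - [[14,-0.2,10],[0,0,0],1]

```text
clock: 4.03
eef_pos: [599.5, -238.9, 160.7]
ee_rot: [3.141, 0.0, 1.547]
wrist_force: [-0.0, 0.3, 0.7]
gripper_width: 85.2
grasp_force: 0.0
```

Run:
```python
from h import *
for i in range(4):
    s=get_state();print(s['eef_pos'],s['ee_rot'],s['gripper_width'],s['wrist_force'])
    snapshot('top')
```

```text
[ 599.51796077 -238.89359153  160.66742046] [3.14097245e+00 4.70571687e-04 1.54690422e+00] 85.1576804355918 [-0.01428305  0.27523139  0.6791729 ]
[ 599.50968194 -238.84272228  160.73871367] [3.14072658e+00 5.04906731e-04 1.54686210e+00] 85.6424509835176 [-0.52782599 -0.01318706  0.47440461]
[ 599.52889284 -238.74656001  160.68864379] [3.14076489e+00 4.61928958e-04 1.54701490e+00] 85.37171729749961 [-0.15116172 -0.39501425  0.13181983]
[ 599.63569709 -238.67528288  160.62609628] [3.14070803e+00 4.28149462e-04 1.54713127e+00] 85.76731009162404 [ 0.49713992 -0.64106739 -0.98628375]
```

Emit:
play_rows:
  series:
    - [[0,0,-3],[0,0,0],1]
    - [[0,0,-5],[0,0,0],1]
    - [[0,0,-6],[0,0,0],1]
    - [[0,0,-6.5],[0,0,0],1]
    - [[0,0,-7],[0,0,0],1]
    - [[0,0,-7.3],[0,0,0],1]
    - [[0,0,-7.6],[0,0,0],1]
    - [[0,0,-7.6],[0,0,0],1]

```text
clock: 4.9
eef_pos: [600.5, -238.5, 84.2]
ee_rot: [3.141, 0.0, 1.548]
wrist_force: [-0.6, 0.5, -0.4]
gripper_width: 85.3
grasp_force: 0.0
```

Emit:
play_rows:
  series:
    - [[0,0,-0.2],[0,0,0],1]
    - [[0,0,-0.4],[0,0,0],1]
    - [[0,0,-0.6],[0,0,0],1]
    - [[0,0,-0.6],[0,0,0],1]

```text
clock: 5.23
eef_pos: [600.2, -238.3, 77.4]
ee_rot: [-3.141, -0.0, 1.548]
wrist_force: [-0.3, 0.1, 0.4]
gripper_width: 85.5
grasp_force: 0.0
```

Emit:
play_rows:
  series:
    - [[0,0,-0.1],[0,0,0],0.8]
    - [[0,0,-0.1],[0,0,0],0.7]
    - [[0,0,-0.1],[0,0,0],0.6]
    - [[0,0,-0.1],[0,0,0],0.5]
    - [[0,0,-0.1],[0,0,0],0.5]
    - [[0,0,-0.1],[0,0,0],0.5]
    - [[0,0,-0.1],[0,0,0],0.5]
    - [[0,0,-0.1],[0,0,0],0.5]
  newtons: 40

```text
clock: 5.9
eef_pos: [599.4, -238.3, 76.7]
ee_rot: [-3.139, -0.0, 1.548]
wrist_force: [-5.5, 0.4, 3.0]
gripper_width: 60.9
grasp_force: 49.2
```

Emit:
play_rows:
  series:
    - [[0,0,0.5],[0,0,0],0.4]
    - [[0,0,1.5],[0,0,0],0.4]
    - [[0,0,3],[0,0,0],0.4]
    - [[0,0,5],[0,0,0],0.4]
    - [[0,0,8],[0,0,0],0.4]
    - [[0,0,11],[0,0,0],0.4]
    - [[0,0,14],[0,0,0],0.4]
    - [[0,0,14],[0,0,0],0.4]
    - [[0,0,14],[0,0,0],0.4]

```text
clock: 6.65
eef_pos: [601.6, -238.7, 220.4]
ee_rot: [3.135, 0.002, 1.548]
wrist_force: [0.7, 0.5, -4.4]
gripper_width: 60.7
grasp_force: 48.7
```

Run:
```python
from h import *
st=get_state();print(st['eef_pos'],st['ee_rot'],st['wrist_force'],st['gripper_width'])
a=snap('scene')['color'][150:310,90:303,::-1]; b=snap('top')['color'][140:300,375:588,::-1]
f=lambda c:cv2.resize(c,(399,300),interpolation=cv2.INTER_CUBIC)
cv2.imwrite('pics/lift.png',np.hstack([f(b),f(a)]))
```

```text
[ 601.5767253  -238.65726527  220.43807094] [3.13520008e+00 2.39370810e-03 1.54812709e+00] [ 0.7125311   0.47169324 -4.39844092] 60.73499868110145
```

View pics/lift.png

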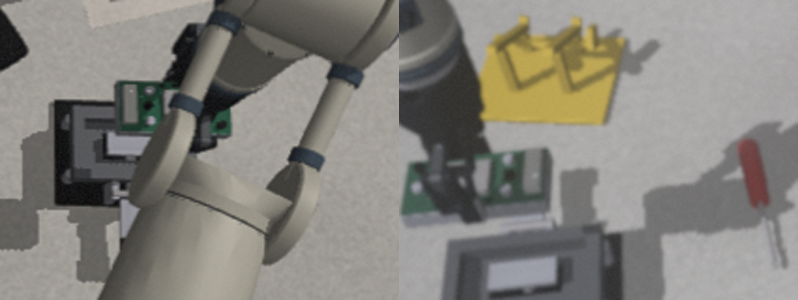

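The module is held level in the jaws. Now carry it over the cradle and tilt it by 30°.

Emit:
play_rows:
  series:
    - [[-0.5,3,0],[0,0,0],0.4]
    - [[-1,6.5,0],[-0.1,-3,0],0.4]
    - [[-2,10.5,0],[-0.1,-6,0],0.4]
    - [[-3,14.5,0],[-0.2,-10,0],0.4]
    - [[-4,18.5,0],[-0.3,-14,0],0.4]
    - [[-5,22.5,0],[-0.4,-18,0],0.4]
    - [[-6,26.5,0],[-0.5,-22,0],0.4]
    - [[-7,30.5,0],[-0.6,-26,0],0.4]
    - [[-8,34.5,0],[-0.7,-30,0],0.4]
    - [[-9,38.5,0],[-0.7,-30,0],0.4]
    - [[-9.4,42.5,0],[-0.7,-30,0],0.4]
    - [[-9.4,45,0],[-0.7,-30,0],0.4]

```text
clock: 7.75
eef_pos: [503.6, 214.9, 213.7]
ee_rot: [2.621, 0.0, 1.551]
wrist_force: [0.3, 0.2, -2.2]
gripper_width: 61.1
grasp_force: 48.7
```

Emit:
play_rows:
  series:
    - [[0,1.5,0],[0,0,0],0.4]
    - [[0,2.5,0],[0,0,0],0.4]
    - [[0,2.5,0],[0,0,0],0.4]
    - [[0,2.5,0],[0,0,0],0.4]
    - [[0,2.5,0],[0,0,0],0.4]
    - [[0,2.5,0],[0,0,0],0.4]

```text
clock: 8.25
eef_pos: [506.5, 235.4, 216.4]
ee_rot: [2.618, 0.001, 1.546]
wrist_force: [-0.2, 0.0, -2.5]
gripper_width: 61.0
grasp_force: 48.6
```

```bash
cat > tg.py <<'E'
from h import *
from scipy.spatial.transform import Rotation as Ro
y=np.deg2rad(-1.3);X=np.array([np.cos(y)*.866,np.sin(y)*.866,.5]);Y=np.array([-np.sin(y),np.cos(y),0]);Z=np.cross(X,Y)
o=np.array([509,241.7,47.]);Tm=o+31*X+15.7*Z+0.3*Y
C=np.c_[X,Y,Z]
def tool():
    s=get_state();p=s['eef_pos'];R=Ro.from_euler('xyz',s['ee_rot']).as_matrix()
    # tool: y=module x, x=module y , z=-module z
    M=np.c_[R[:,1],R[:,0],-R[:,2]]
    if M[0,0]<0: M[:,:2]*=-1
    print('TCP from home in cradle axes',((p-Tm)@C).round(2),'rotvec err(deg,world)',np.degrees(Ro.from_matrix(C@M.T).as_rotvec()).round(2),'F cradle',(s['wrist_force']@C).round(1),s['eef_pos'].round(1),s['gripper_width'].round(1),s['clock'])
if __name__=='__main__': tool()
E
python3 tg.py
```

```text
Traceback (most recent call last):
  File "tg.py", line 12, in <module>
    if __name__=='__main__': tool()
                             ~~~~^^
  File "tg.py", line 11, in tool
    print('TCP from home in cradle axes',((p-Tm)@C).round(2),'rotvec err(deg,world)',np.degrees(Ro.from_matrix(C@M.T).as_rotvec()).round(2),'F cradle',(s['wrist_force']@C).round(1),s['eef_pos'].round(1),s['gripper_width'].round(1),s['clock'])
                                                                                                                                                                                                           ^^^^^^^^^^^^^^^^^^^^^^^^
AttributeError: 'float' object has no attribute 'round'
```

Descend to the hover point. The remaining drop is 83 mm, and I'll leave a margin.

```bash
sed -i "s/s\['gripper_width'\].round(1)/s['gripper_width']/" tg.py; python3 tg.py
```

```text
TCP from home in cradle axes [ 51.66  -6.7  132.16] rotvec err(deg,world) [ 0.04 -0.02  0.12] F cradle [-1.4  0.  -2.1] [506.5 235.4 216.4] 60.96223122341138 8.25
```

Emit:
play_rows:
  series:
    - [[0,0,-2],[0,0,0],0.4]
    - [[0,0,-5],[0,0,0],0.4]
    - [[0,0,-7.5],[0,0,0],0.4]
    - [[0,0,-8.3],[0,0,0],0.4]
    - [[0,0,-8.3],[0,0,0],0.4]
    - [[0,0,-8.3],[0,0,0],0.4]
    - [[0,0,-8.3],[0,0,0],0.4]
    - [[0,0,-8.3],[0,0,0],0.4]

```text
clock: 8.92
eef_pos: [507.4, 237.0, 136.7]
ee_rot: [2.614, -0.002, 1.548]
wrist_force: [0.1, -0.3, -3.1]
gripper_width: 60.9
grasp_force: 48.7
```

Run:
```python
from tg import *
tool()
a=snap('scene')['color'][190:310,320:480,::-1]; b=snap('top')['color'][170:290,190:350,::-1]
f=lambda c:cv2.resize(c,(400,300),interpolation=cv2.INTER_CUBIC)
cv2.imwrite('pics/hov.png',np.hstack([f(b),f(a)]))
```

```text
TCP from home in cradle axes [12.55 -5.   62.77] rotvec err(deg,world) [-0.1   0.22  0.02] F cradle [-1.5 -0.3 -2.7] [507.4 237.  136.7] 60.94797166210619 8.9167
```

View pics/hov.png

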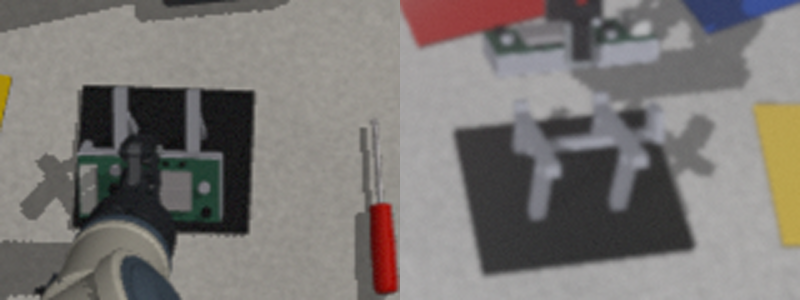

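Emit:
play_rows:
  series:
    - [[0.8,0,-1.4],[0,0,0],0.4]
    - [[1.5,0,-2.6],[0,0,0],0.4]
    - [[2.1,0,-3.6],[0,0,0],0.4]
    - [[2.5,0,-4.3],[0,0,0],0.4]
    - [[2.75,-0.05,-4.75],[0,0,0],0.4]
    - [[2.75,-0.05,-4.75],[0,0,0],0.4]
    - [[2.75,-0.05,-4.75],[0,0,0],0.4]
    - [[2.75,-0.05,-4.75],[0,0,0],0.4]

```text
clock: 9.68
eef_pos: [534.1, 236.4, 87.1]
ee_rot: [2.617, -0.0, 1.548]
wrist_force: [0.3, 0.1, -2.4]
gripper_width: 60.9
grasp_force: 48.6
```

```bash
python3 tg.py
```

```text
TCP from home in cradle axes [10.86 -5.06  6.47] rotvec err(deg,world) [-0.02  0.06  0.01] F cradle [-0.9  0.1 -2.2] [534.1 236.4  87.1] 60.91136508644334 9.6833
```

Emit:
play_rows:
  series:
    - [[0.05,0,-0.09],[0,0,0],0.4]
    - [[0.1,0,-0.17],[0,0,0],0.4]
    - [[0.15,0,-0.26],[0,0,0],0.4]
    - [[0.2,0,-0.35],[0,0,0],0.4]
    - [[0.2,0,-0.35],[0,0,0],0.4]
    - [[0.2,0,-0.35],[0,0,0],0.4]

```text
clock: 10.18
eef_pos: [535.8, 236.1, 82.7]
ee_rot: [2.618, 0.0, 1.548]
wrist_force: [0.0, 0.3, -2.7]
gripper_width: 60.8
grasp_force: 48.6
```

```bash
python3 tg.py
```

```text
TCP from home in cradle axes [10.11 -5.26  1.75] rotvec err(deg,world) [ 0.02 -0.    0.01] F cradle [-1.3  0.3 -2.4] [535.8 236.1  82.7] 60.774938663918796 10.1833
```

Emit:
play_rows:
  series:
    - [[0.05,0,-0.09],[0,0,0],0.4]
    - [[0.05,0,-0.09],[0,0,0],0.4]
    - [[0.05,0,-0.09],[0,0,0],0.4]

```text
clock: 10.43
eef_pos: [536.1, 236.2, 82.4]
ee_rot: [2.618, 0.0, 1.548]
wrist_force: [-4.7, -0.9, 2.2]
gripper_width: 60.7
grasp_force: 49.5
```

```bash
python3 tg.py
```

```text
TCP from home in cradle axes [10.29 -5.19  1.39] rotvec err(deg,world) [ 0.01 -0.01  0.03] F cradle [-3.  -1.   4.2] [536.1 236.2  82.4] 60.69866703176703 10.4333
```

Contact with the rails, about 6 N. Now slide towards the side stop in small steps.

Emit:
play_rows:
  series:
    - [[0,0.1,0],[0,0,0],0.4]
    - [[0,0.2,0],[0,0,0],0.4]
    - [[0,0.25,0],[0,0,0],0.4]
    - [[0,0.3,0],[0,0,0],0.4]
    - [[0,0.3,0],[0,0,0],0.4]
    - [[0,0.3,0],[0,0,0],0.4]

```text
clock: 10.93
eef_pos: [536.5, 238.7, 82.7]
ee_rot: [2.617, 0.001, 1.547]
wrist_force: [-3.9, -3.3, 1.6]
gripper_width: 60.7
grasp_force: 49.4
```

```bash
python3 tg.py
```

```text
TCP from home in cradle axes [10.77 -2.7   1.45] rotvec err(deg,world) [0.07 0.05 0.04] F cradle [-2.5 -3.4  3.3] [536.5 238.7  82.7] 60.65640480281399 10.9333
```

Emit:
play_rows:
  series:
    - [[0,0.05,0],[0,0,0],0.4]
    - [[0,0.1,0],[0,0,0],0.4]
    - [[0,0.1,0],[0,0,0],0.4]
    - [[0,0.1,0],[0,0,0],0.4]

```text
clock: 11.27
eef_pos: [536.6, 239.7, 82.8]
ee_rot: [2.617, 0.001, 1.547]
wrist_force: [-4.2, -5.3, 2.3]
gripper_width: 60.6
grasp_force: 49.4
```

```bash
python3 tg.py
```

```text
TCP from home in cradle axes [10.83 -1.69  1.44] rotvec err(deg,world) [0.06 0.06 0.04] F cradle [-2.4 -5.4  4. ] [536.6 239.7  82.8] 60.64240877480838 11.2667
```

Emit:
play_rows:
  series:
    - [[0,0.05,0],[0,0,0],0.4]
    - [[0,0.1,0],[0,0,0],0.4]
    - [[0,0.1,0],[0,0,0],0.4]
    - [[0,0.1,0],[0,0,0],0.4]

```text
clock: 11.6
eef_pos: [536.6, 240.3, 82.7]
ee_rot: [2.617, 0.002, 1.547]
wrist_force: [-2.9, -5.7, 2.4]
gripper_width: 61.1
grasp_force: 49.5
```

```bash
python3 tg.py
```

```text
TCP from home in cradle axes [10.81 -1.08  1.41] rotvec err(deg,world) [0.1  0.05 0.06] F cradle [-1.2 -5.8  3.5] [536.6 240.3  82.7] 61.07105324294362 11.6
```

Emit:
play_rows:
  series:
    - [[0,0.05,0],[0,0,0],0.4]
    - [[0,0.1,0],[0,0,0],0.4]
    - [[0,0.1,0],[0,0,0],0.4]
    - [[0,0.1,0],[0,0,0],0.4]

```text
clock: 11.93
eef_pos: [536.7, 240.4, 82.7]
ee_rot: [2.617, 0.003, 1.546]
wrist_force: [-4.6, -8.6, 3.6]
gripper_width: 60.8
grasp_force: 49.7
```

```bash
python3 tg.py
```

```text
TCP from home in cradle axes [10.84 -1.01  1.42] rotvec err(deg,world) [0.2  0.03 0.12] F cradle [-2.  -8.7  5.4] [536.7 240.4  82.7] 60.83386595576427 11.9333
```

Side stop contacted: no further travel, and Fy is rising. Relax slightly and slide down the slope to the toes.

Emit:
play_rows:
  series:
    - [[0,-0.08,0],[0,0,0],0.4]
    - [[-0.1,-0.08,-0.06],[0,0,0],0.4]
    - [[-0.2,-0.08,-0.12],[0,0,0],0.4]
    - [[-0.3,-0.08,-0.17],[0,0,0],0.4]
    - [[-0.4,-0.07,-0.23],[0,0,0],0.4]
    - [[-0.5,-0.07,-0.29],[0,0,0],0.4]
    - [[-0.6,-0.07,-0.35],[0,0,0],0.4]
    - [[-0.68,-0.06,-0.39],[0,0,0],0.4]
    - [[-0.68,-0.06,-0.39],[0,0,0],0.4]
    - [[-0.68,-0.06,-0.39],[0,0,0],0.4]

```text
clock: 12.77
eef_pos: [531.0, 240.5, 79.6]
ee_rot: [2.614, 0.001, 1.546]
wrist_force: [3.0, -6.6, 1.9]
gripper_width: 60.4
grasp_force: 48.9
```

```bash
python3 tg.py
```

```text
TCP from home in cradle axes [ 4.35 -1.03  1.56] rotvec err(deg,world) [0.06 0.21 0.11] F cradle [ 3.7 -6.6  0. ] [531.  240.5  79.6] 60.412376309636635 12.7667
```

Continue 2 mm at a time, watching Fx.

Emit:
play_rows:
  series:
    - [[-0.06,0,-0.03],[0,0,0],0.4]
    - [[-0.12,0,-0.07],[0,0,0],0.4]
    - [[-0.17,0,-0.1],[0,0,0],0.4]
    - [[-0.17,0,-0.1],[0,0,0],0.4]
    - [[-0.17,0,-0.1],[0,0,0],0.4]

```text
clock: 13.18
eef_pos: [529.3, 240.5, 78.7]
ee_rot: [2.614, 0.001, 1.546]
wrist_force: [3.1, -5.1, 0.1]
gripper_width: 60.8
grasp_force: 48.9
```

```bash
python3 tg.py
```

```text
TCP from home in cradle axes [ 2.48 -1.02  1.6 ] rotvec err(deg,world) [0.05 0.22 0.11] F cradle [ 2.8 -5.1 -1.5] [529.3 240.5  78.7] 60.78379135439721 13.1833
```

Emit:
play_rows:
  series:
    - [[-0.04,0,-0.03],[0,0,0],0.4]
    - [[-0.09,0,-0.05],[0,0,0],0.4]
    - [[-0.09,0,-0.05],[0,0,0],0.4]
    - [[-0.09,0,-0.05],[0,0,0],0.4]

```text
clock: 13.52
eef_pos: [528.4, 240.5, 78.1]
ee_rot: [2.614, 0.001, 1.546]
wrist_force: [2.6, -5.7, 0.4]
gripper_width: 61.2
grasp_force: 48.9
```

```bash
python3 tg.py
```

```text
TCP from home in cradle axes [ 1.38 -1.02  1.56] rotvec err(deg,world) [0.06 0.22 0.11] F cradle [ 2.6 -5.6 -1. ] [528.4 240.5  78.1] 61.2376317070802 13.5167
```

Emit:
play_rows:
  series:
    - [[-0.04,0,-0.03],[0,0,0],0.4]
    - [[-0.09,0,-0.06],[0,0,0],0.4]
    - [[-0.09,0,-0.06],[0,0,0],0.4]
    - [[-0.09,0,-0.06],[0,0,0],0.4]

```text
clock: 13.85
eef_pos: [527.6, 240.6, 77.7]
ee_rot: [2.614, 0.001, 1.546]
wrist_force: [3.6, -6.3, 1.0]
gripper_width: 61.0
grasp_force: 48.9
```

```bash
python3 tg.py
```

```text
TCP from home in cradle axes [ 0.47 -1.01  1.59] rotvec err(deg,world) [0.05 0.23 0.11] F cradle [ 3.8 -6.2 -1. ] [527.6 240.6  77.7] 61.01356536443184 13.85
```

Emit:
play_rows:
  series:
    - [[-0.04,0,-0.03],[0,0,0],0.4]
    - [[-0.09,0,-0.06],[0,0,0],0.4]
    - [[-0.09,0,-0.06],[0,0,0],0.4]
    - [[-0.09,0,-0.06],[0,0,0],0.4]

```text
clock: 14.18
eef_pos: [526.8, 240.6, 77.2]
ee_rot: [2.614, 0.001, 1.546]
wrist_force: [2.8, -6.3, 1.3]
gripper_width: 60.7
grasp_force: 48.9
```

```bash
python3 tg.py
```

```text
TCP from home in cradle axes [-0.51 -1.02  1.56] rotvec err(deg,world) [0.05 0.24 0.11] F cradle [ 3.2 -6.2 -0.4] [526.8 240.6  77.2] 60.70355537835078 14.1833
```

Emit:
play_rows:
  series:
    - [[-0.04,0,-0.03],[0,0,0],0.4]
    - [[-0.09,0,-0.06],[0,0,0],0.4]
    - [[-0.09,0,-0.06],[0,0,0],0.4]
    - [[-0.09,0,-0.06],[0,0,0],0.4]

```text
clock: 14.52
eef_pos: [526.1, 240.6, 76.9]
ee_rot: [2.613, 0.001, 1.546]
wrist_force: [4.2, -6.1, 0.6]
gripper_width: 60.9
grasp_force: 48.8
```

```bash
python3 tg.py
```

```text
TCP from home in cradle axes [-1.23 -1.01  1.61] rotvec err(deg,world) [0.04 0.28 0.11] F cradle [ 4.1 -6.  -1.6] [526.1 240.6  76.9] 60.87563714980497 14.5167
```

Emit:
play_rows:
  series:
    - [[-0.04,0,-0.03],[0,0,0],0.4]
    - [[-0.09,0,-0.06],[0,0,0],0.4]
    - [[-0.09,0,-0.06],[0,0,0],0.4]
    - [[-0.09,0,-0.06],[0,0,0],0.4]

```text
clock: 14.85
eef_pos: [526.0, 240.6, 77.0]
ee_rot: [2.611, 0.0, 1.546]
wrist_force: [7.7, -5.8, 0.6]
gripper_width: 60.8
grasp_force: 48.6
```

```bash
python3 tg.py
```

```text
TCP from home in cradle axes [-1.3  -0.98  1.79] rotvec err(deg,world) [0.01 0.4  0.11] F cradle [ 7.1 -5.6 -3.3] [526.  240.6  77. ] 60.751300836794705 14.85
```

Both home contacts are felt. Relax the load, seat the module lightly on the rails, then open the fingers.

Emit:
play_rows:
  series:
    - [[0.05,0,0.03],[0,0,0],0.4]
    - [[0.09,0,0.0],[0,0,0],0.4]
    - [[0.1,-0.02,-0.02],[0,0,0],0.4]
    - [[0.1,-0.02,-0.02],[0,0,0],0.4]
    - [[0.1,-0.02,-0.02],[0,0,0],0.4]
  newtons: 20

```text
clock: 15.27
eef_pos: [526.1, 240.6, 76.8]
ee_rot: [2.613, 0.0, 1.546]
wrist_force: [-0.2, -7.0, 5.4]
gripper_width: 61.4
grasp_force: 49.6
```

```bash
python3 tg.py
```

```text
TCP from home in cradle axes [-1.25 -1.02  1.53] rotvec err(deg,world) [0.02 0.29 0.11] F cradle [ 2.7 -7.   4.7] [526.1 240.6  76.8] 61.42048953502335 15.2667
```

Emit:
play_rows:
  series:
    - [[0,0,0],[0,0,0],0.75]
    - [[0,0,0],[0,0,0],0.8]
    - [[0,0,0],[0,0,0],0.85]
    - [[0,0,0],[0,0,0],0.88]
    - [[0,0,0],[0,0,0],0.88]
    - [[0,0,0],[0,0,0],0.88]

```text
clock: 15.77
eef_pos: [524.2, 241.5, 73.7]
ee_rot: [2.618, 0.0, 1.548]
wrist_force: [1.0, 0.1, -1.1]
gripper_width: 75.0
grasp_force: 0.0
```

```bash
python3 tg.py
```

```text
TCP from home in cradle axes [-4.46 -0.13 -0.16] rotvec err(deg,world) [ 0.01 -0.   -0.  ] F cradle [ 0.3  0.1 -1.4] [524.2 241.5  73.7] 74.98316689992951 15.7667
```

Emit:
play_rows:
  series:
    - [[0.26,0,0.15],[0,0,0],0.88]
    - [[0.26,0,0.15],[0,0,0],0.88]
    - [[0.0,0,0.6],[0,0,0],0.88]
    - [[-0.5,0,1.5],[0,0,0],0.88]
    - [[-1.5,0,3.2],[0,0,0],0.88]
    - [[-3,0,5.8],[0,0,0],0.88]
    - [[-4.8,0,9],[0,0,0],0.88]
    - [[-6,-2,12],[0,0,0],0.88]
    - [[-7,-5,14],[0,0,0],0.88]
    - [[-8,-9,15],[0,0,0],0.88]
    - [[-9,-13,16],[0,0,0],0.88]
    - [[-10,-17,16],[0,0,0],0.88]

```text
clock: 16.77
eef_pos: [426.4, 72.8, 237.7]
ee_rot: [2.617, 0.001, 1.551]
wrist_force: [-37.2, -6.8, 14.9]
gripper_width: 75.2
grasp_force: 0.0
```

Emit:
play_rows:
  series:
    - [[0,-4,0],[0,0,0],0.88]
    - [[0,-8,0],[0,0,0],0.88]
    - [[0,-10,0],[0,0,0],0.88]
    - [[0,-10,0],[0,0,0],0.88]
    - [[0,-10,0],[0,0,0],0.88]

```text
clock: 17.18
eef_pos: [433.8, -28.9, 236.4]
ee_rot: [2.626, 0.0, 1.544]
wrist_force: [0.4, 0.2, -0.2]
gripper_width: 75.1
grasp_force: 0.0
```

Run:
```python
from tg import *
tool()
S=snap('scene');T=snap('top')
a=S['color'][200:290,340:460,::-1]; b=T['color'][190:280,205:325,::-1]
f=lambda c:cv2.resize(c,(400,300),interpolation=cv2.INTER_CUBIC)
cv2.imwrite('pics/placed.png',np.hstack([f(b),f(a)]))
# board top plane: cradle z=20 ; green mask
p0=o+20*Z
for n,s,(x,y,w,h) in(('top',T,(205,190,100,80)),('scene',S,(340,205,110,75))):
    c=s['color'].astype(int)[y:y+h,x:x+w]
    g=((c[...,1]-c[...,0]>12)&(c[...,1]-c[...,2]>3)).astype(np.uint8)
    pts=cv2.findNonZero(g).reshape(-1,2)+[x,y]
    cc,d=ray(s,pts);P=cc+d*(((p0-cc)@Z)/(d@Z))[:,None]
    print(n,len(pts),cv2.minAreaRect(np.c_[(P-p0)@X,(P-p0)@Y].astype(np.float32)))
```

```text
TCP from home in cradle axes [   3.88 -272.57  182.84] rotvec err(deg,world) [-0.01 -0.45  0.24] F cradle [ 0.3  0.2 -0.4] [433.8 -28.9 236.4] 75.08158136602147 17.1833
top 692 ((30.033933639526367, -0.8201141357421875), (128.23243713378906, 61.16543197631836), 89.74256896972656)
scene 18 ((42.74101257324219, -9.863597869873047), (102.31168365478516, 31.99683952331543), 89.64920043945312)
```

View pics/placed.png

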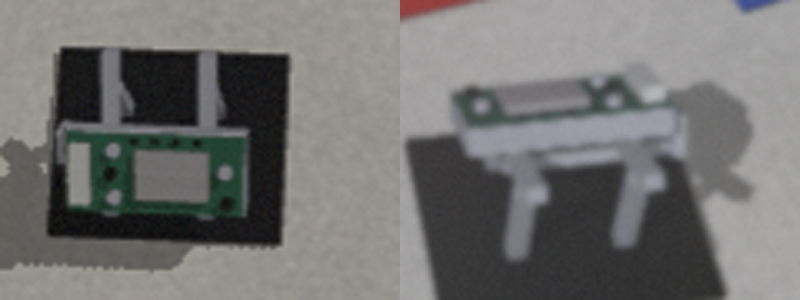

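The picture shows the module flat on both rails, board up, with its connector end at the side stop and its low side at the toes. Its measured position is (30.0, -0.8) mm at 0.26°, which matches the felt contact point (-1.25, -1.02 from nominal). The arm is clear of everything, so I'll hand in.

```bash
python3 -c "
from plant import workorder
print(workorder.hand_in())"
```

```text
the job is handed in; nothing more can be done
None
```

I ejected the module, laid it board side up and flat on both cradle rails, home against the toes and the side stop by contact force and camera, and handed the job in; no verdict came back.

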